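# Queue the wax moulds by size on the injector's feed track

## Robot

A 7-joint arm with a two-finger parallel gripper is mounted at the origin on the work surface. World frame = base frame: x ahead of the robot, y to its left, z up, the work surface at z = 0. Lengths are in m, angles in rad, forces in N, time in s.
With the tool pointing down it reaches from about 0.4 to 0.85 m from the base axis. Payload 4.5 kg.
Tool frame: the origin (TCP) lies between the finger pads; the fingertips stand 14 mm ahead of it and the grasp point (between the pads) lies 5 mm behind it (arm.nose_length is the z of the fingertips in the tool frame, in m); z points along the fingers, y is the direction in which the jaws open and shut (so a half turn about z gives the same grasp; the last joint's range is limited). The gripper opens to 88 mm and grips with 3 to 60 N. Pads are 18 mm wide; open, the fingers measure 123 mm over their backs; the gripper's body (75 mm by 187 mm) begins 45 mm behind the grasp point.
Start: joints at [1.332, 0.689, -0.195, 1.565, 0.157, 0.902, -0.215], TCP at [0.168, -0.602, 0.253] pointing down, gripper open.
Joint ranges: [-3.01, 3.01], [-0.46, 2.08], [-1.47, 1.51], [0.13, 2.56], [-1, 4.14], [0.04, 2.09], [-2.66, 2.66]. Speed limits (rad/s): [2.57, 2.57, 3.14, 3.14, 3.14, 3.14, 3.14].

## Interface

Orientations are given as a 3x3 rotation matrix whose columns are the frame's x, y, z axes.
In Python, from rig import arm, kinematics, eyes, finish_job gives the robot as it stands. Calls block until the motion is done:
- arm.goto(position, orientation): joint-space move of the TCP to a pose.
- arm.move_l(position, frame=None, velocity=0.15): straight line of the TCP; frame=None keeps the orientation; velocity is the mean speed in m/s.
- arm.move_joints(angles): joint-space move.
- arm.grip(opening, f_grip=None): opening from 0.0 (shut) to 1.0 (fully open); f_grip is the grip in N (None keeps the last); returns when the fingers have stopped.
- arm.wait(seconds).
- kinematics.solve_ik(position, orientation): joint angles nearest the present ones, or None.
- arm.observe(): the state.
- eyes.read_camera(name): name is "scene" or "top" or "wrist"; returns (picture, depth): 480x640x3 uint8, red, green, blue; 480x640 float32, m along the optical axis (not along the pixel's ray), 0 where there is no reading.
- eyes.camera_params(name): a dict with "fov_y" (degrees; the focal length in pixels is half the picture's height over the tangent of half this angle, whatever the lens; pixels are square), "cx", "cy" (the principal point, pixels), "distortion" ([k1, k2, p1, p2, k3] as OpenCV has them; the pictures are not rectified), "R" (3x3) and "t" (3): a world point X has camera coordinates R X + t. Camera axes: x right, y down, z forward; pixel columns grow to the right and rows downward; lengths in m; the calibration is good to about 2 mm. A picture is of the moment at which its call begins: read the wrist's pose just before it. camera_params takes no time and is no camera call; for the wrist camera it gives the pose at the moment of the call.
A pose or a line that the arm cannot do raises arm.IKError and nothing moves.
- finish_job(): hands the job in, once; it reports no verdict.
The state is a dict: "clock": time; "q": joint angles; "qd": joint speeds; "effort": joint torques, N m; "eef_pos": TCP position; "tcp_rot": TCP orientation; "contact_force": force on the tool from outside, world axes, zero at the start; "wrist_torque": the same for the moment, N m; "gripper_width": opening from 0.0 (shut) to 1.0 (fully open).
Only numpy, scipy, OpenCV 4.12 (cv2) and the standard library are available. Lean on these libraries where they do the work, as an engineer would, in place of code of your own. Each camera call takes 0.05 s, during which the arm holds its last target.

## Task

Queue the four pink wax moulds on the injector's feed track so that its clamp only has to be opened step by step: one mould on each black pad, the smallest and thinnest on the pad next to the upright end stop, then in order of size to the largest at the other end. Lay each one flat and centred on its pad, squared to it with its long side running across the track like the pad's, and let go of it.

Things in the scene. Friction and masses are not known exactly. Their poses are not given: they have to be found in the camera images.
- mould_1: The smallest and thinnest of the four loose pink silicone wax moulds: a rectangular block 56 mm long (its x axis) by 40 mm wide (its y axis) and 16 mm thick (its z axis, up), with a round brass sprue bush in the middle of its top face; lying flat on the bench. Both ends are alike. Grip it from above across its width. Origin: centre of its underside.
- mould_2: The second smallest of the four loose pink silicone wax moulds: a rectangular block 66 mm long (its x axis) by 45 mm wide (its y axis) and 22 mm thick (its z axis, up), with a round brass sprue bush in the middle of its top face; lying flat on the bench. Both ends are alike. Grip it from above across its width. Origin: centre of its underside.
- mould_3: The second largest of the four loose pink silicone wax moulds: a rectangular block 76 mm long (its x axis) by 50 mm wide (its y axis) and 29 mm thick (its z axis, up), with a round brass sprue bush in the middle of its top face; lying flat on the bench. Both ends are alike. Grip it from above across its width. Origin: centre of its underside.
- mould_4: The largest and thickest of the four loose pink silicone wax moulds: a rectangular block 86 mm long (its x axis) by 56 mm wide (its y axis) and 36 mm thick (its z axis, up), with a round brass sprue bush in the middle of its top face; lying flat on the bench. Both ends are alike. Grip it from above across its width. Origin: centre of its underside.
- pad_a: Station pad, first of the four in a row from the track's left (+y) end: a fixed black rubber rectangle 96 mm (its x axis, across the track) by 66 mm (its y axis, along the track), 2 mm thick, with a thin centre cross. Origin: centre of its underside, on the slide plate; a mould rests 2 mm above it, 10 mm above the bench.
- pad_b: Station pad, second of the four in a row from the track's left (+y) end: a fixed black rubber rectangle 96 mm (its x axis, across the track) by 66 mm (its y axis, along the track), 2 mm thick, with a thin centre cross. Origin: centre of its underside, on the slide plate; a mould rests 2 mm above it, 10 mm above the bench.
- pad_c: Station pad, third of the four in a row from the track's left (+y) end: a fixed black rubber rectangle 96 mm (its x axis, across the track) by 66 mm (its y axis, along the track), 2 mm thick, with a thin centre cross. Origin: centre of its underside, on the slide plate; a mould rests 2 mm above it, 10 mm above the bench.
- pad_d: Station pad, fourth of the four in a row from the track's left (+y) end: a fixed black rubber rectangle 96 mm (its x axis, across the track) by 66 mm (its y axis, along the track), 2 mm thick, with a thin centre cross. Origin: centre of its underside, on the slide plate; a mould rests 2 mm above it, 10 mm above the bench.
- track: Fixed feed track lying across in front of the robot, along its y axis: white slide plate 110 by 470 mm, 8 mm thick, carrying the four pads 88 mm apart; a 12 mm high green strip on its near edge; beyond the pads (+x) a roller bed 18 mm high starting 57 mm from the pads' centre line, then a ledge 34 mm high. Origin: centre of the slide plate's underside, on the bench.
- end_stop: End stop of the track: upright aluminium bar 100 mm across the track, 16 mm along it, 30 mm high, two black thumb screws on top (48 mm above the bench in all), fixed at one end of the row, 80 mm beyond the centre of the end pad; at the left or the right end. The other end has only a flat steel lead-on strip with a thin roller. Origin: centre of its underside.

How it is judged:
At the end, for the whole second after the job is handed in: Counted from the end stop, the pads carry mould_1, 2, 3, 4: each centre within 12 mm of its pad's centre, long axis within 0.2 rad of the pad's x axis (either way round), flat (0.08 rad) on the pad (underside under 7 mm above the pad's underside), at rest (((horizontal distance between end_stop and pad_a below 0.12 m and (horizontal distance between mould_1 and pad_a below 0.012 m and z of mould_1 in the frame of pad_a below 0.007 m and angle between the x axis of mould_1 and the x axis of pad_a, either way round below 0.2 rad) and (horizontal distance between mould_2 and pad_b below 0.012 m and z of mould_2 in the frame of pad_b below 0.007 m and angle between the x axis of mould_2 and the x axis of pad_b, either way round below 0.2 rad) and (horizontal distance between mould_3 and pad_c below 0.012 m and z of mould_3 in the frame of pad_c below 0.007 m and angle between the x axis of mould_3 and the x axis of pad_c, either way round below 0.2 rad) and (horizontal distance between mould_4 and pad_d below 0.012 m and z of mould_4 in the frame of pad_d below 0.007 m and angle between the x axis of mould_4 and the x axis of pad_d, either way round below 0.2 rad)) or (horizontal distance between end_stop and pad_d below 0.12 m and (horizontal distance between mould_1 and pad_d below 0.012 m and z of mould_1 in the frame of pad_d below 0.007 m and angle between the x axis of mould_1 and the x axis of pad_d, either way round below 0.2 rad) and (horizontal distance between mould_2 and pad_c below 0.012 m and z of mould_2 in the frame of pad_c below 0.007 m and angle between the x axis of mould_2 and the x axis of pad_c, either way round below 0.2 rad) and (horizontal distance between mould_3 and pad_b below 0.012 m and z of mould_3 in the frame of pad_b below 0.007 m and angle between the x axis of mould_3 and the x axis of pad_b, either way round below 0.2 rad) and (horizontal distance between mould_4 and pad_a below 0.012 m and z of mould_4 in the frame of pad_a below 0.007 m and angle between the x axis of mould_4 and the x axis of pad_a, either way round below 0.2 rad))) and angle between each of mould_1, mould_2, mould_3, mould_4's own z axis and vertical below 0.08 rad and linear speed of each of mould_1, mould_2, mould_3, mould_4 below 0.02 m/s); the robot touches nothing.
It also fails if it takes over 96 s, if anything falls off the work surface, if the arm or the gripper's body presses on something with over 40 N, if the wrist force passes 120 N, or if a joint passes its speed limit or range.

## Working session

There is one attempt and no reset: what is moved stays moved. The work goes in short steps, each a Python script; the robot and the scene stay as the last script left them, time stands still between calls to the robot, and variables do not carry over. Pictures are saved under pics/ and viewed, and the job is handed in when it is done.

```bash
ls; mkdir -p pics; python3 - <<'E'
from rig import arm,kinematics,eyes
import cv2
for n in("top","scene"):
    p,d=eyes.read_camera(n); cv2.imwrite(f"pics/{n}0.png",p[:,:,::-1]); print(n,eyes.camera_params(n))
o=arm.observe();print(o["clock"],o["eef_pos"],o["tcp_rot"])
E
```

```text
pics
top {'fov_y': 42.60378274873523, 'cx': 318.75054923106035, 'cy': 229.86894835475084, 'distortion': array([-0.1093802,  0.       ,  0.       ,  0.       ,  0.       ]), 'R': array([[-0.00214691, -0.99998405, -0.00522378],
       [-0.98359305,  0.00305398, -0.18037566],
       [ 0.18038874,  0.00475082, -0.98358392]]), 't': array([0.00191549, 0.53667137, 1.33447645])}
scene {'fov_y': 45.06880929745057, 'cx': 326.5193092633492, 'cy': 241.27926667752, 'distortion': array([-0.09175217,  0.        ,  0.        ,  0.        ,  0.        ]), 'R': array([[ 0.31194048,  0.95009016,  0.0046717 ],
       [ 0.72466706, -0.23474222, -0.64788405],
       [-0.61445161,  0.20548669, -0.76172464]]), 't': array([-0.17881489, -0.34905047,  1.52303394])}
0.1 [ 0.16819945 -0.60137615  0.25199148] [[ 9.63020785e-01  2.69426616e-01 -5.15140779e-04]
 [ 2.69427099e-01 -9.63019495e-01  1.57818404e-03]
 [-7.08858267e-05 -1.65861692e-03 -9.99998622e-01]]
```

View pics/top0.png

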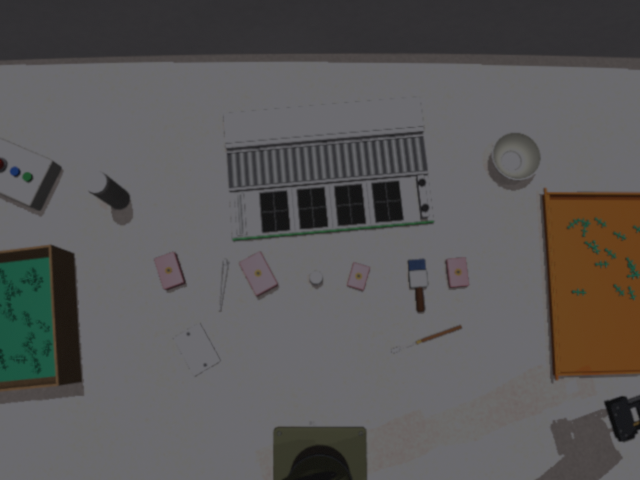

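View pics/scene0.png

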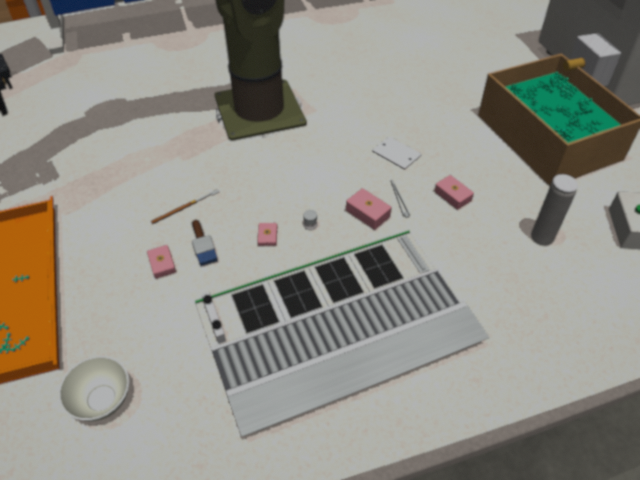

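The top view shows the pads at about (275,211), (313,208), (350,205) and (387,202). The end stop is on the right, at about (424,198), so it is next to pad_d. The moulds are at (169,270), (258,273), (358,276) and (457,272). Next I'll measure them.

```bash
cat > h.py <<'E'
import numpy as np, cv2
from rig import arm,kinematics,eyes
def K(c):
    f=240/np.tan(np.radians(c["fov_y"])/2); return np.array([[f,0,c["cx"]],[0,f,c["cy"]],[0,0,1.]])
def rays(c,uv):
    n=cv2.undistortPoints(np.asarray(uv,np.float64).reshape(-1,1,2),K(c),np.array(c["distortion"])).reshape(-1,2)
    return np.c_[n,np.ones(len(n))]
def plane(c,uv,z):
    r=rays(c,uv)@c["R"]; o=-c["R"].T@c["t"]
    return o+r*((z-o[2])/r[:,2])[:,None]
def cloud(c,uv,d):
    return (rays(c,uv)*np.asarray(d)[:,None]-c["t"])@c["R"]
def rect(xy):
    (cx,cy),(a,b),_=r=cv2.minAreaRect((np.asarray(xy)*1000).astype(np.float32))
    p=cv2.boxPoints(r); e=[p[1]-p[0],p[2]-p[1]]; e=max(e,key=np.linalg.norm)
    th=np.arctan2(e[1],e[0]); th=(th+np.pi/2)%np.pi-np.pi/2
    return np.array([cx,cy])/1000,max(a,b),min(a,b),th
def blobs(m,lo=60):
    n,l,s,ce=cv2.connectedComponentsWithStats(m.astype(np.uint8))
    return [(l==i,ce[i],s[i,4]) for i in range(1,n) if s[i,4]>lo]
def pink(p):
    h=cv2.cvtColor(p,cv2.COLOR_RGB2HSV).astype(int)
    return ((h[...,0]>160)|(h[...,0]<6))&(h[...,1]>45)&(h[...,1]<190)&(h[...,2]>70)
def moulds(name,zs=None):
    c=eyes.camera_params(name); p,d=eyes.read_camera(name)
    m=cv2.morphologyEx(pink(p).astype(np.uint8),cv2.MORPH_CLOSE,np.ones((9,9)))
    out=[]
    for b,ce,a in blobs(m,150):
        v,u=np.nonzero(b&(d>0)); P=cloud(c,np.c_[u,v],d[v,u])
        zt=np.percentile(P[:,2],80); 
        T=np.abs(P[:,2]-zt)<.004
        out.append((ce.round(),a,zt,T.sum(),)+rect(P[T,:2]))
    return out,c,p,d
E
python3 - <<'E'
from h import *
for n in("top","scene"):
    o,c,p,d=moulds(n)
    print(n)
    for x in o: print(*[np.round(y,4) for y in x])
    g=p.max(2); 
    for z in ([n]):
        m=(g<45)
        for b,ce,a in blobs(m,200):
            if a>4000: continue
            v,u=np.nonzero(b); P=plane(c,np.c_[u,v],.010); D=cloud(c,np.c_[u,v],d[v,u])
            r=rect(P[:,:2]); print("dark",ce.round(),a,np.round(np.median(D[:,2]),4),*[np.round(y,4) for y in r])
E
```

```text
top
[459. 274.] 304 0.0251 178 [ 0.4415 -0.314 ] 61.6562 42.9888 0.0728
dark [ 46. 187.] 471 0.0305 [0.6529 0.6563] 117.5374 25.7323 -0.4023
dark [114. 195.] 549 0.0915 [0.6284 0.4863] 78.5646 50.3856 0.9274
dark [387. 201.] 1011 0.0102 [ 0.6117 -0.1587] 91.4065 61.9 0.0873
dark [349. 204.] 1020 0.0103 [ 0.6041 -0.071 ] 91.6861 62.0914 0.0949
dark [312. 208.] 1022 0.0102 [0.5966 0.017 ] 91.7176 62.1037 0.0887
dark [274. 211.] 1018 0.0103 [0.5887 0.1044] 91.692 62.0258 0.0888
dark [ 66. 316.] 2925 0.0695 [0.3508 0.5855] 320.8594 52.8572 0.1203
dark [ 24. 255.] 415 0.0748 [0.4856 0.6989] 118.3069 20.8518 -1.447
dark [623. 417.] 1037 0.3447 [ 0.1067 -0.6871] 96.2738 82.1221 -0.0428
dark [319. 465.] 1787 0.1963 [0.0257 0.0057] 153.3666 73.4946 1.57
scene
[454. 192.] 759 0.0299 476 [0.4534 0.341 ] 75.1537 52.7005 0.308
[368. 208.] 1095 0.0363 715 [0.445  0.1374] 87.3043 58.8428 0.5074
[267. 234.] 419 0.017 339 [ 0.4408 -0.0891] 57.4424 38.3874 -0.2558
[161. 261.] 638 0.0226 503 [ 0.4473 -0.3151] 67.6234 43.4833 0.095
dark [341. 268.] 204 0.0097 [0.5749 0.0305] 41.3317 25.9659 0.101
dark [
[... 180 characters left out ...]
5 27.4871 0.0813
dark [301. 282.] 217 0.0097 [ 0.583  -0.0572] 40.434 26.5203 0.0868
dark [351. 285.] 231 0.0096 [0.6209 0.0345] 41.8379 26.1833 0.0881
dark [285. 287.] 223 0.0098 [ 0.5846 -0.0891] 39.5283 26.9861 0.0871
dark [336. 290.] 240 0.0095 [0.6235 0.0027] 42.0861 26.5851 0.0684
dark [259. 296.] 225 0.0094 [ 0.59   -0.1447] 39.1375 26.1242 0.0916
dark [309. 299.] 245 0.0094 [ 0.6283 -0.0531] 41.602 26.4786 0.0705
dark [243. 301.] 228 0.0094 [ 0.5923 -0.1767] 39.4561 26.4177 0.0771
dark [294. 305.] 252 0.0095 [ 0.6313 -0.0852] 42.1635 26.5016 0.1006
dark [266. 314.] 261 0.0096 [ 0.6361 -0.1408] 42.2478 26.5406 0.0937
dark [250. 320.] 265 0.0097 [ 0.6389 -0.1727] 41.2011 26.7934 0.0723
```

Heights and sizes identify all four: mould_1 at y=-0.09, mould_2 at -0.315, mould_3 at 0.34 and mould_4 at 0.137. The pads' pitch (88.0 mm) and height (10 mm) also check out. Before moving, I'll cross-check the moulds in the top view by casting rays onto each top face.

```bash
python3 - <<'E'
from h import *
c=eyes.camera_params("top"); p,d=eyes.read_camera("top")
h=cv2.cvtColor(p,cv2.COLOR_RGB2HSV).astype(int)
for uv in [(169,262),(250,268),(355,270),(455,264)]: print(h[uv[1],uv[0]])
m=((h[...,0]>160)|(h[...,0]<10))&(h[...,1]>45)&(h[...,2]>40)
m=cv2.morphologyEx(m.astype(np.uint8),cv2.MORPH_CLOSE,np.ones((7,7)))
for b,ce,a in blobs(m,100):
    if not(220<ce[1]<310 and a<2500): continue
    v,u=np.nonzero(b&(d>0)); P=cloud(c,np.c_[u,v],d[v,u]); zt=np.percentile(P[:,2],70); T=abs(P[:,2]-zt)<.005
    print(ce.round(),a,zt.round(4),*[np.round(y,4) for y in rect(P[T,:2])])
q=arm.observe()["q"]
X={1:(.4408,-.0891,-.256),2:(.4460,-.3151,.09),3:(.4534,.341,.308),4:(.445,.1374,.507)}
from numpy import cos,sin
for k,(x,y,t) in X.items():
  for dt in(0,np.pi):
    R=np.array([[cos(t+dt),sin(t+dt),0],[sin(t+dt),-cos(t+dt),0],[0,0,-1]])
    s=kinematics.solve_ik([x,y,.12],R); print(k,dt,None if s is None else np.round(s,2))
E
```

```text
[164  36 105]
[160  29 105]
[156  24 105]
[165  39 104]
[549. 296.] 267 0.0054 [ 0.4148 -0.531 ] 425.0674 39.982 0.0917
[176. 276.] 148 0.0278 [0.4471 0.3408] 72.4753 47.6155 0.3555
[458. 274.] 347 0.0235 [ 0.4423 -0.3141] 63.8926 43.4974 0.067
[420. 299.] 140 0.0207 [ 0.3827 -0.2278] 54.2105 13.842 0.0408
1 0 [ 0.07  0.73  0.04  2.2  -0.11  0.22 -1.62]
1 3.141592653589793 [ 0.43  0.77 -0.55  2.18  0.97  0.45  0.42]
2 0 [ 0.57  0.79 -0.07  1.92  0.11  0.44 -1.06]
2 3.141592653589793 [ 0.98  0.91 -0.8   1.9   0.94  0.77  1.3 ]
3 0 [-1.09  0.92  0.67  1.88 -0.91  0.68 -1.12]
3 3.141592653589793 [-0.11  1.14 -1.26  1.82  1.2   1.19  0.09]
4 0 [-0.49  0.74  0.14  2.16 -0.38  0.26 -1.07]
4 3.141592653589793 [ 0.27  1.06 -1.26  2.12  1.25  1.07  0.39]
```

```bash
cat >> h.py <<'E'
def topm():
    c=eyes.camera_params("top"); p,d=eyes.read_camera("top")
    h=cv2.cvtColor(cv2.GaussianBlur(p,(3,3),0),cv2.COLOR_RGB2HSV).astype(int)
    m=(h[...,0]>145)&(h[...,1]>15)&(h[...,2]>60)
    m=cv2.morphologyEx(m.astype(np.uint8),cv2.MORPH_CLOSE,np.ones((7,7)))
    out=[]
    for b,ce,a in blobs(m,200):
        if a>2500: continue
        v,u=np.nonzero(b&(d>0)); P=cloud(c,np.c_[u,v],d[v,u]); zt=np.percentile(P[:,2],75)
        if not .01<zt<.06: continue
        T=abs(P[:,2]-zt)<.005
        out.append((ce.round(),a,zt)+rect(P[T,:2]))
    return out
E
python3 - <<'E'
from h import *
for x in topm(): print(*[np.round(y,4) for y in x])
E
```

```text
[258. 274.] 1068 0.0377 [0.4418 0.1385] 86.4188 55.8954 0.5002
[169. 271.] 849 0.0302 [0.449  0.3421] 76.2245 49.2259 0.3533
[457. 272.] 677 0.0235 [ 0.4438 -0.3144] 66.1564 45.7269 0.0847
[358. 276.] 502 0.0179 [ 0.4372 -0.0884] 56.0866 39.9647 -0.2851
```

```bash
cat >> h.py <<'E'
PAD={'a':(.5905,.1045),'b':(.598,.0168),'c':(.6055,-.071),'d':(.613,-.1587)}; PY=.0868
def Rt(t): return np.array([[np.cos(t),np.sin(t),0],[np.sin(t),-np.cos(t),0],[0,0,-1]])
def st(s):
    o=arm.observe(); print(s,round(o["clock"],2),np.round(o["eef_pos"],4),"w",round(o["gripper_width"]*88,1),"F",np.round(o["contact_force"],1))
def pick(x,y,t,w,tip=.004):
    arm.grip(min(1,(w+16)/88)); arm.goto([x,y,.13],Rt(t)); st("above")
    arm.move_l([x,y,tip+.014],velocity=.12); arm.grip(0,f_grip=25); st("gripped")
    arm.move_l([x,y,.15],velocity=.15); st("lifted")
def place(pad,w,tip=.004):
    x,y=PAD[pad]; z=tip+.014+.010
    arm.goto([x,y,.13],Rt(PY)); arm.move_l([x,y,z+.0015],velocity=.1); st("down")
    arm.grip((w+12)/88); st("open"); arm.move_l([x,y,.14],velocity=.15); st("up")
E
python3 - <<'E'
from h import *
pick(.4455,-.3148,.088,45); place('c',45)
E
```

```text
above 2.41 [ 0.445  -0.3164  0.1303] w 61.1 F [ 0.2 -0.3 -0.3]
gripped 3.88 [ 0.4459 -0.315   0.0186] w 44.9 F [-0.2 -0.   5.2]
lifted 4.91 [ 0.4449 -0.3145  0.1493] w 45.0 F [ 0.1  0.3 -1.4]
down 7.19 [ 0.606  -0.0711  0.03  ] w 44.9 F [-0.1  0.4 -1.1]
open 7.58 [ 0.6056 -0.071   0.0297] w 56.7 F [ 0.8  0.4 -0.3]
up 8.46 [ 0.6048 -0.0709  0.1393] w 57.1 F [ 0.5  0.1 -0.3]
```

Mould_2 gripped at 45 mm and released cleanly. Now the other three.

```bash
python3 - <<'E'
from h import *
pick(.439,-.0888,-.275,40); place('d',40)
pick(.451,.3415,.335,50); place('b',50)
pick(.4433,.138,.503,56); place('a',56)
x,y=PAD['a']
arm.goto([.42,.25,.3],Rt(PY)); st("clear")
for n in("top","scene"):
    p,d=eyes.read_camera(n); cv2.imwrite(f"pics/{n}1.png",p[:,:,::-1])
for r in topm(): print(*[np.round(v,4) for v in r])
for r in moulds("scene")[0]: print(*[np.round(v,4) for v in r])
E
```

```text
above 9.38 [ 0.4407 -0.0888  0.1301] w 55.9 F [ 0.4 -0.3  0.1]Traceback (most recent call last):
  File "<stdin>", line 2, in <module>
  File "h.py", line 53, in pick
    arm.move_l([x,y,tip+.014],velocity=.12); arm.grip(0,f_grip=25); st("gripped")
    ~~~~~~~~~~^^^^^^^^^^^^^^^^^^^^^^^^^^^^^
rig.IKError: the arm cannot follow that straight line within its joint ranges
```

```bash
python3 - <<'E'
from h import *
print(np.round(arm.observe()["q"],3))
for k,(x,y,t) in {1:(.439,-.0888,-.275),3:(.451,.3415,.335),4:(.4433,.138,.503)}.items():
  for dt in(0,np.pi,-.15,.15):
    for z in (.13,.07,.018):
      s=kinematics.solve_ik([x,y,z],Rt(t+dt)); print(k,round(dt,2),z,None if s is None else np.round(s,2))
E
```

```text
[ 0.075  0.704  0.034  2.199 -0.094  0.238 -1.652]
1 0 0.13 [ 0.08  0.7   0.03  2.2  -0.09  0.24 -1.65]
1 0 0.07 [ 0.09  0.83  0.01  2.23 -0.1   0.08 -1.65]
1 0 0.018 [ 0.15  0.95 -0.09  2.23  1.96  0.08  2.58]
1 3.14 0.13 [ 0.78  1.02 -1.26  2.17  1.24  1.04  0.09]
1 3.14 0.07 [ 0.76  1.18 -1.26  2.19  1.41  1.1  -0.03]
1 3.14 0.018 [ 0.69  1.19 -1.04  2.2   1.54  0.93 -0.1 ]
1 -0.15 0.13 [ 0.06  0.7   0.06  2.2  -0.16  0.24 -1.73]
1 -0.15 0.07 [ 0.08  0.83  0.02  2.23 -0.17  0.08 -1.73]
1 -0.15 0.018 [ 0.15  0.95 -0.09  2.23  1.96  0.08  2.43]
1 0.15 0.13 [ 0.09  0.7   0.01  2.2  -0.03  0.24 -1.57]
1 0.15 0.07 [ 0.09  0.83  0.    2.23 -0.03  0.08 -1.57]
1 0.15 0.018 None
3 0 0.13 [-0.78  0.79  0.09  1.86 -0.13  0.5  -1.84]
3 0 0.07 [-0.77  0.89  0.07  1.88 -0.14  0.38 -1.83]
3 0 0.018 [-0.76  0.98  0.05  1.88 -0.15  0.28 -1.83]
3 3.14 0.13 [-0.11  1.11 -1.26  1.82  1.17  1.18  0.13]
3 3.14 0.07 [-0.11  1.23 -1.26  1.84  1.31  1.19  0.05]
3 3.14 0.018 [-0.11  1.34 -1.26  1.85  1.42  1.21  0.01]
3 -0.15 0.13 [-0.81  0.79  0.13  1.86 -0.2   0.5  -1.92]
3 -0.15 0.07 [-0.79  0.89  0.1   1.88 -0.21  0.38 -1.91]
3 -0.15 0.018 [-0.77  0.98  0.08  1.88 -0.22  0.28 -1.9 ]
3 0.15 0.13 [-0.75  0.79  0.04  1.86 -0.06  0.5  -1.76]
3 0.15 0.07 [-0.75  0.89  0.03  1.88 -0.06  0.38 -1.76]
3 0.15 0.018 [-0.74  0.98  0.02  1.88 -0.07  0.28 -1.75]
4 0 0.13 [-0.38  0.71 -0.03  2.15  0.08  0.28 -1.55]
4 0 0.07 [-0.39  0.84 -0.01  2.18  0.08  0.13 -1.55]
4 0 0.018 None
4 3.14 0.13 [ 0.27  1.04 -1.26  2.12  1.22  1.06  0.41]
4 3.14 0.07 [ 0.26  1.19 -1.26  2.14  1.39  1.11  0.3 ]
4 3.14 0.018 [ 0.09  1.09 -0.83  2.16  1.49  0.72  0.23]
4 -0.15 0.13 [-0.4   0.71 -0.01  2.15  0.01  0.28 -1.63]
4 -0.15 0.07 [-0.4   0.84 -0.    2.18  0.01  0.13 -1.63]
4 -0.15 0.018 None
4 0.15 0.13 [-0.36  0.71 -0.06  2.15  0.15  0.28 -1.47]
4 0.15 0.07 [-0.39  0.84 -0.03  2.18  0.15  0.13 -1.47]
4 0.15 0.018 [-0.36  0.95 -0.06  2.18  1.27  0.05 -2.59]
```

```bash
sed -i 's/def place(pad,w,tip=.004):/def place(pad,w,tip=.004,dt=0):/; s/arm.goto(\[x,y,.13\],Rt(PY)); arm.move_l/arm.goto([x,y,.13],Rt(PY+dt)); arm.move_l/' h.py; python3 - <<'E'
from h import *
pick(.439,-.0888,-.275+np.pi,40); print(np.round(arm.observe()["q"],2)); place('d',40,dt=np.pi); print(np.round(arm.observe()["q"],2))
E
```

```text
above 11.13 [ 0.4387 -0.0888  0.1298] w 56.0 F [-0.5  0.2  0.2]
gripped 12.6 [ 0.4393 -0.0889  0.0185] w 39.6 F [0.1 0.1 4.5]
lifted 13.63 [ 0.4385 -0.089   0.1493] w 40.0 F [ 0.1 -0.4 -0.2]
[ 0.79  0.99 -1.28  2.15  1.18  1.04  0.13]
down 15.57 [ 0.6136 -0.1586  0.0302] w 39.7 F [-0.4  0.2 -0.7]
open 15.96 [ 0.6131 -0.1588  0.0297] w 51.7 F [ 0.3  0.4 -0.2]
up 16.84 [ 0.6124 -0.1591  0.139 ] w 52.0 F [ 0.4 -0.4  0.4]
[ 0.75  1.15 -1.26  1.61  1.14  1.27  0.93]
```

```bash
python3 - <<'E'
from h import *
pick(.451,.3415,.335+np.pi,50); place('b',50,dt=np.pi)
pick(.4433,.138,.503+np.pi,56); place('a',56,dt=np.pi)
arm.goto([.42,.28,.3],Rt(PY+np.pi)); st("clear")
for n in("top","scene"):
    p,d=eyes.read_camera(n); cv2.imwrite(f"pics/{n}1.png",p[:,:,::-1])
for r in topm(): print(*[np.round(v,4) for v in r])
for r in moulds("scene")[0]: print(*[np.round(v,4) for v in r])
E
```

```text
above 19.15 [0.452  0.3404 0.1298] w 66.1 F [0.3 0.  0.2]
gripped 20.62 [0.4512 0.3421 0.0187] w 49.7 F [ 0.3 -0.2  3.2]
lifted 21.65 [0.4508 0.3408 0.1489] w 49.6 F [ 0.8  0.  -0.9]
down 24.15 [0.5984 0.017  0.03  ] w 49.7 F [-0.3  0.3 -0.8]
open 24.53 [0.5982 0.0169 0.0297] w 61.9 F [-0.1 -0.6  0.3]
up 25.42 [0.5975 0.0163 0.1391] w 62.1 F [-0.2  0.7 -0.8]
above 26.58 [0.4446 0.1376 0.13  ] w 72.2 F [ 0.3 -0.1  0.6]
gripped 28.05 [0.4435 0.1382 0.0185] w 55.4 F [-0.7 -0.7  3.7]
lifted 29.08 [0.4429 0.1375 0.1492] w 55.7 F [ 0.  -0.4 -2.4]
down 30.9 [0.591  0.1048 0.0301] w 55.6 F [ 0.3  0.5 -1.9]
open 31.28 [0.5907 0.1046 0.0299] w 68.1 F [ 0.4  1.1 -0.4]
up 32.17 [0.5901 0.1039 0.139 ] w 67.9 F [-0.9  0.3 -0.6]
clear 33.29 [0.4211 0.2786 0.2988] w 67.8 F [ 0.7  0.4 -0. ]
[380. 260.] 1275 0.0465 900 [0.5926 0.1035] 87.1241 55.4488 0.0671
[339. 274.] 987 0.0397 736 [0.6   0.016] 77.3491 49.7418 0.0727
[297. 290.] 818 0.0328 621 [ 0.6073 -0.0721] 67.9779 44.9168 0.0891
[254. 304.] 655 0.0265 495 [ 0.6142 -0.1596] 57.822 39.9458 0.0593
```

View pics/top1.png

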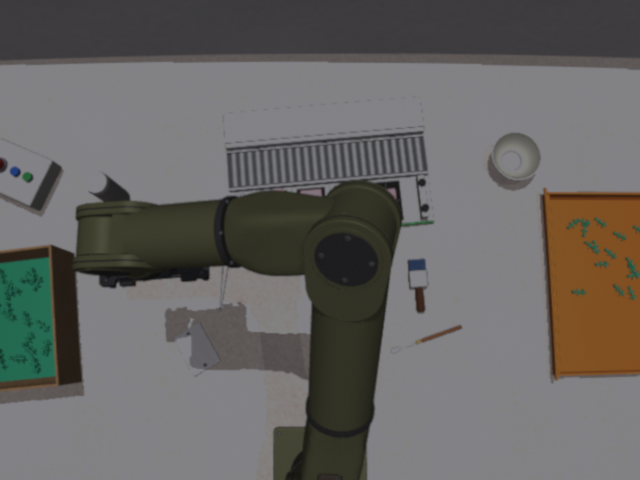

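View pics/scene1.png

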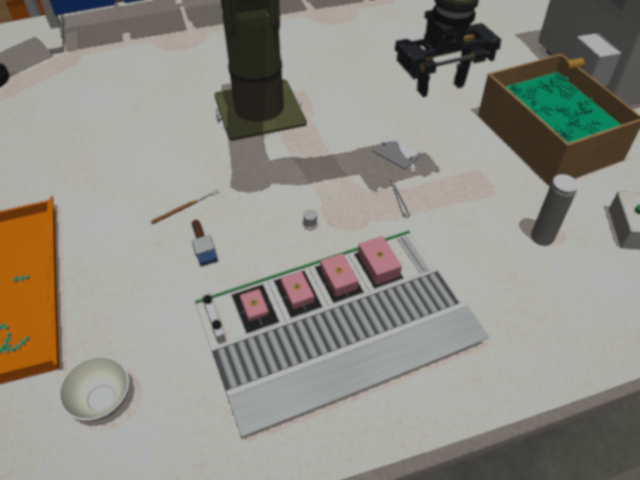

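The scene view shows the four moulds on their pads at (254,304), (297,290), (339,274) and (380,260), rising in size away from the end stop at (212,316). In the same camera they sit within 2 mm of the pads measured before the job. Their yaw is within 0.03 rad, and the top heights of 26, 33, 40 and 46 mm fit moulds lying flat on the pads. The gripper is clear of everything.

```bash
python3 -c "
from rig import finish_job
print(finish_job())"
```

```text
the job is handed in; nothing more can be done
None
```

All four moulds are on the track, and I handed the job in at about 33 s of the 96 s allowed. The end stop is at the right (−y) end, so mould_1 is on pad_d, mould_2 on pad_c, mould_3 on pad_b and mould_4 on pad_a.

- **Position:** in the final scene-camera check every centre was within about 2 mm of its pad's centre, and the long side was within 0.03 rad of square.
- **Flatness:** top heights were 26.5, 33, 40 and 46.5 mm. The expected values are 26, 32, 39 and 46 mm, so they lie flat.
- **Release:** the gripper had let go and was clear of everything. Every force reading printed was small, with wrist force at most about 5 N.

- **Refused move:** the first straight descent onto mould_1 was refused because of the joint ranges, and nothing moved. Turning the tool half a turn fixed it, and I used that for moulds 1, 3 and 4.
- **Camera disagreement:** the two cameras differed by about 3–4 mm in x, so I averaged them for picking and placing.
- **Missing cross-check:** the arm blocked the top camera at the end, so the final placing was checked in the scene view only.

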